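Clamp a sample bottle with the coarse ring of a coarse-fine knob

TASK

Stand the short capped sample bottle upright in the open bay of the clamp station, then close the clamp on it by turning only the outer ring of the double knob, until the jaw holds the bottle snugly against the V-block; it is glass, so do not crush it. Leave the inner knob just as it is set and do not push the jaw by hand. Do not drop or tip the bottle, leave the other things on the bench where they are, and let go at the end.

Things in the scene. Friction and masses are not known exactly. Their poses are not given: they have to be found in the camera images.
- bottle: The sample bottle: the SHORT round glass bottle with white cap, 40 mm diameter, 72 mm high in all (glass body 60 mm high, then a cap 33 mm wide and 12 mm high), about 0.11 kg. Origin: centre of its underside. Stands on the bench to the robot's right; which of three places there holds it, the tall bottle or the cup changes.
- station: The clamp station, fixed to the bench: white base 150 (x) x 300 (y) x 45 mm high with a flat deck; place and yaw vary. Origin: centre of its underside; local x points away from the robot at yaw 0, local y along its length. On the deck: double knob (axis at local 0, -95 mm), movable jaw, and facing it the aluminium V-block. The open bay between jaw and V-block is for the bottle.
- bay (a point): On the station's deck, local (0, 41, 45) mm, axes as the station: a good spot for the bottle's underside, 7 mm clear of the open jaw. The V-block (64 mm wide, 31 mm high) opens to local -y, 120 degree V; it is locked by hand at a different place each day, apex at local y 75 to 91 mm, not reported. The seated bottle's centre is 23 mm before the apex; the V centres it from 8 mm off in x.
- jaw: The movable jaw, rubber, 52 mm wide (x), 8 mm thick, top 32 mm over the deck; moves along the station's local +y to clamp. Origin 14 mm behind its pressing face, at deck height; the open face is at station local y 14 mm.
- jaw_face (a point): Middle of the jaw's pressing face, 17 mm over the deck. The jaw is spring mounted on its carriage: pressing, it goes back 0.4 mm per newton (10 mm at most). A snug hold is 5 to 12 N; the glass counts as crushed at 20 N. When turning pauses, the ring's friction may act on the hand either way: judge the load by how the torque changes from that of free turning (load always resists clockwise).
- coarse_ring (a joint): Angle of the outer ring, rad: 0 at the start, grows CLOCKWISE seen from above (closes the clamp), stop at 2.55. Drives the jaw's carriage 20 mm per rad; stays where it is left. Dry friction about 0.25 N m; each newton on the jaw adds 0.02 N m, so the load is felt as torque about the knob's axis. The bottle is seated after 0.9 to 1.7 rad, then about 0.16 rad more gives 8 N.
- ring_grip (a point): On the knob's axis at mid height of the outer ring, 14 mm over the deck. Ring: black, ribbed, 58 mm diameter, from 4 to 24 mm over the deck; free deck for 55 mm around the axis. Straddle the inner knob and take the ring's outside, fingertips about 3 mm over the deck; 20 to 30 N grip does not slip.
- fine_knob (a joint): Angle of the inner (fine) knob, rad, clockwise from above; its start varies. It turns very easily (0.008 N m) and must stay within about 10 degrees of its start.
- fine_mark (a point): White pointer mark on the inner knob's top, 13 mm from the axis. The inner knob is 30 mm in diameter and stands 16 mm high on top of the ring (24 to 40 mm over the deck), on the same axis, black.
- tall_bottle: tall glass bottle, the same 40 mm diameter and white cap as the sample bottle but 108 mm high; bystander. Origin: centre of its underside.
- cup: small white plastic cup, 44 mm across the rim, 35 mm high; bystander. Origin: centre of its underside.
- beaker: empty glass beaker, 68 mm across, 85 mm high, at the left; bystander. Origin: centre of its underside.
- wash_bottle: white squeeze bottle with a bent spout, 62 mm diameter, 135 mm high, beyond the station; bystander. Origin: centre of its underside.
- pipette0: white plastic dropper pipette lying flat, 150 mm long, 6 mm stem, 12 mm bulb, on the right; bystander. Origin: near the middle of its length.
- pipette1: second dropper pipette, same as pipette0, to the left; bystander.
Not all that is in view belongs to the job. What is shaped like the bottle but red is not meant.

How it is judged:
By the outcome, as a careful person would: the job done as asked, in the order asked, and still so for the second after the job is handed in, with the robot touching nothing.
It also fails if it takes over 72 s, if anything falls off the work surface, if the arm or the gripper's body presses on something with over 40 N, if the wrist force passes 120 N, or if a joint passes its speed limit or range.

ROBOT

A 6-joint arm with a two-finger parallel gripper is mounted at the origin on the work surface. World frame = base frame: x ahead of the robot, y to its left, z up, the work surface at z = 0. Lengths are in m, angles in rad, forces in N, time in s.
With the tool pointing down it reaches from about 0.275 to 0.875 m from the base axis. Payload 12.5 kg.
Tool frame: the origin (TCP) lies midway between the tips of the shut fingers; the grasp point (between the pads) lies 19 mm behind it; z points along the fingers, x is the direction in which the jaws open and shut, and the axes are right-handed (so a half turn about z gives the same grasp; the last joint's range is limited). The gripper opens to 85 mm and grips with 20 to 120 N. Pads are 22 mm wide; open, the fingers measure 114 mm over their backs; the gripper's body (76 mm by 85 mm) begins 54 mm behind the grasp point. The pads swing forward as they close: fully open they stand 13 mm farther back than shut.
Start: joints at [1.059, 0.351, 1.652, -0, 1.139, -0.085], TCP at [0.228, 0.501, 0.231] pointing down, gripper open.
Joint ranges: [-2.75, 2.75], [-0.79, 2.1], [0.01, 2.65], [-1.57, 4.71], [0.07, 3.14], [-2.87, 2.87]. Speed limits (rad/s): [2.22, 2.22, 2.79, 3.14, 3.14, 3.14].

INTERFACE

Orientations are given as a unit quaternion [x, y, z, w].
In Python, from bench import r gives the robot as it stands. Calls block until the motion is done:
- r.move_to(position, orientation): joint-space move of the TCP to a pose.
- r.movel(position, ori=None, max_speed=0.15): straight line of the TCP; ori=None keeps the orientation; max_speed is the mean speed in m/s.
- r.goto_joints(angles): joint-space move.
- r.command_gripper(opening): opening from 0.0 (shut) to 1.0 (fully open); the grip force is fixed at half the most; returns when the fingers have stopped.
- r.hold(seconds).
- r.solve_ik(position, orientation): joint angles nearest the present ones, or None.
- r.get_image(name): name is "side" or "top"; returns a dict with "img" (480x640x3 uint8, red, green, blue), "fx", "fy", "cx", "cy" (pixels), "distortion" ([k1, k2, p1, p2, k3] as OpenCV has them; the pictures are not rectified), "cam_to_world" (4x4, takes a point from camera to world coordinates). Camera axes: x right, y down, z forward; pixel columns grow to the right and rows downward; lengths in m; the calibration is good to about 2 mm. A picture is of the moment at which its call begins. There is no depth.
A pose or a line that the arm cannot do raises r.Unreachable and nothing moves.
- r.close_job(): hands the job in, once; it reports no verdict.
Readings, each from a call of its own:
- r.read_clock(): time.
- r.read_joint_positions(): joint angles.
- r.read_joint_vel(): joint speeds.
- r.read_joint_efforts(): joint torques, N m.
- r.read_position(): TCP position.
- r.read_orientation(): TCP orientation.
- r.read_contact_force(): force on the tool from outside, world axes, zero at the start.
- r.read_moment(): the same for the moment, N m.
- r.read_opening(): opening from 0.0 (shut) to 1.0 (fully open).
Only numpy, scipy, OpenCV 4.12 (cv2) and the standard library are available. Lean on these libraries where they do the work, as an engineer would, in place of code of your own. Each camera call takes 0.05 s, during which the arm holds its last target.

## Working session

There is one attempt and no reset: what is moved stays moved. The work goes in short steps, each a Python script; the robot and the scene stay as the last script left them, time stands still between calls to the robot, and variables do not carry over. Pictures are saved under pics/ and viewed, and the job is handed in when it is done.

```bash
ls; mkdir -p pics
python3 - <<'E'
from bench import r
import cv2,json,numpy as np
for n in("side","top"):
    d=r.get_image(n); cv2.imwrite(f"pics/{n}0.png",d["img"][:,:,::-1])
    np.savez(n+"0.npz",**d)
    print(n,d["fx"],d["fy"],d["cx"],d["cy"],d["distortion"],np.round(d["cam_to_world"],4).tolist())
print(r.read_clock(),r.read_contact_force(),r.read_moment(),r.read_orientation())
E
```

```text
pics
side 620.5912154952314 620.5912154952314 321.54643446726095 253.78988914779353 [0.00390411 0.         0.         0.         0.        ] [[-0.9993, -0.0195, 0.0317, 0.5027], [-0.0372, 0.4955, -0.8678, 1.3799], [0.0012, -0.8684, -0.4959, 0.8544], [0.0, 0.0, 0.0, 1.0]]
top 520.4710148641964 520.4710148641964 313.3578037682504 238.5350436403499 [-0.03098404  0.          0.          0.          0.        ] [[0.0027, -0.9937, 0.1121, 0.4301], [-1.0, -0.0035, -0.0063, 0.0349], [0.0066, -0.1121, -0.9937, 1.0987], [0.0, 0.0, 0.0, 1.0]]
0.1 [-0.13634422  0.45526161 -0.51903286] [ 0.02904238 -0.01984952 -0.01347345] [ 8.40820897e-01  5.41313163e-01 -4.63621299e-04  2.52896191e-04]
```

View pics/top0.png

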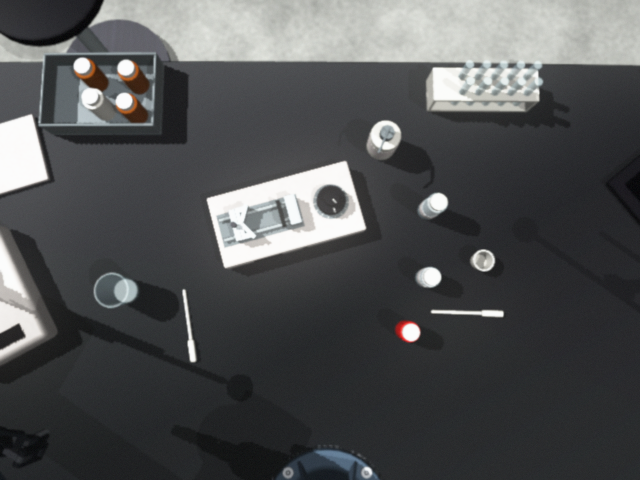

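View pics/side0.png

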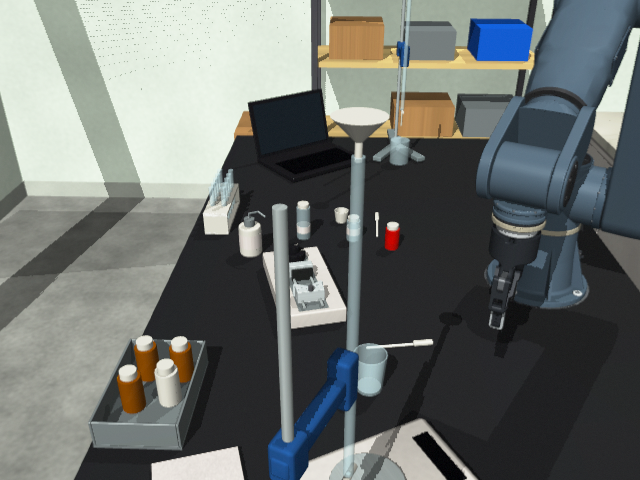

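The top view shows the station at about (287,213), with its knob at (331,201). There are two white-capped bottles, at (433,206) and (428,277), the cup at (483,260), and a red one at (408,331) that isn't meant. I'll enlarge these to tell the bottles apart by height.

```bash
cat > h.py <<'E'
import numpy as np,cv2
def cam(n,tag="0"):
    d=np.load(f"{n}{tag}.npz"); K=np.array([[d["fx"],0,d["cx"]],[0,d["fy"],d["cy"]],[0,0,1.]]); return K,d["distortion"],d["cam_to_world"]
def ray(n,p):
    K,D,T=cam(n); q=cv2.undistortPoints(np.array([[p]],float),K,D)[0,0]
    return T[:3,3],T[:3,:3]@np.array([q[0],q[1],1])
def at(n,p,z):
    o,v=ray(n,p); return o+v*(z-o[2])/v[2]
def proj(n,P):
    K,D,T=cam(n); W=np.linalg.inv(T)
    return cv2.projectPoints(np.atleast_2d(P).astype(float),cv2.Rodrigues(W[:3,:3])[0],W[:3,3],K,D)[0][:,0]
E
python3 - <<'E'
import cv2
t=cv2.imread("pics/top0.png");s=cv2.imread("pics/side0.png")
cv2.imwrite("pics/c1.png",cv2.resize(t[150:280,190:380],None,fx=4,fy=4,interpolation=2))
a=cv2.resize(t[180:345,385:515],None,fx=3.5,fy=3.5,interpolation=2)
b=cv2.resize(s[190:330,230:410],None,fx=4,fy=4,interpolation=2)
cv2.imwrite("pics/c2.png",a);cv2.imwrite("pics/c3.png",b)
E
```

```text
(no output)
```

View pics/c1.png

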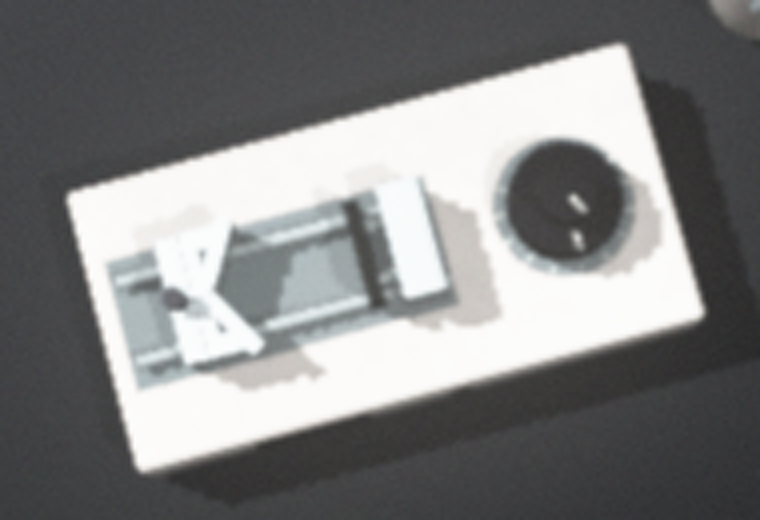

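View pics/c2.png

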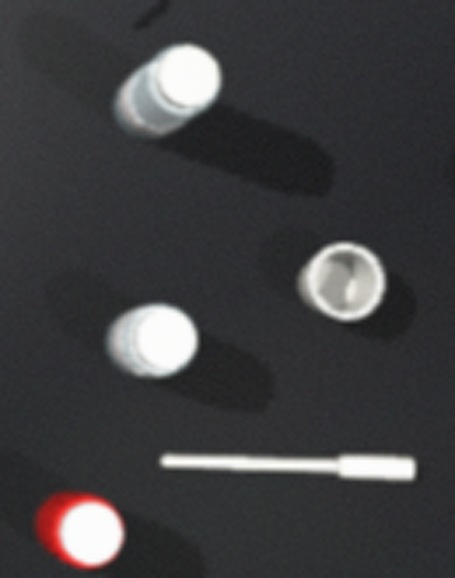

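View pics/c3.png

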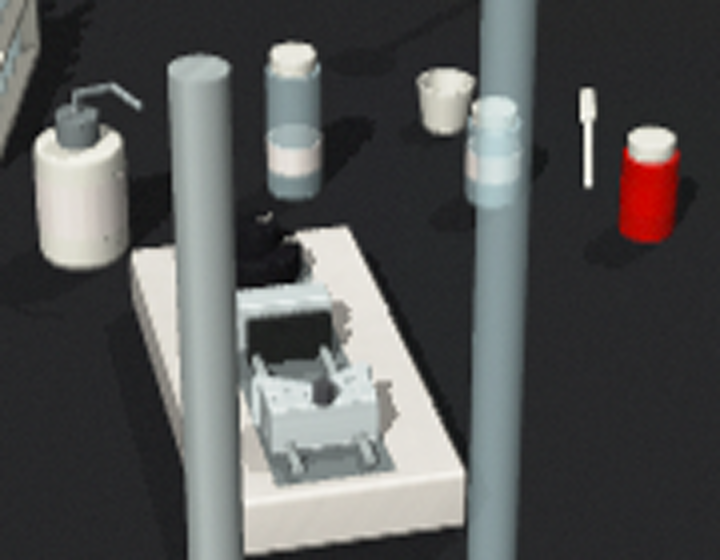

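The side crop settles it. The bottle at side (352,228) / top (430,277) is short. The one at side (303,220) / top (433,206) is tall, and red at side (392,236) isn't meant. Next I'll measure the station and the bottle.

```bash
cat > m.py <<'E'
from h import *
from scipy.optimize import least_squares
c=lambda p,o,s:((p[0]+.5)/s-.5+o[0],(p[1]+.5)/s-.5+o[1])
cor=[c(p,(190,150),4) for p in [(626,43),(704,318),(140,472),(67,193)]]
W=np.array([at("top",p,.045) for p in cor]);print(W.round(4))
print("sides",[round(np.linalg.norm(W[i]-W[(i+1)%4]),4) for i in range(4)])
L=np.array([[.075,-.15],[-.075,-.15],[-.075,.15],[.075,.15]])
f=lambda q:(L@np.array([[np.cos(q[2]),np.sin(q[2])],[-np.sin(q[2]),np.cos(q[2])]])+q[:2]-W[:,:2]).ravel()
s=least_squares(f,[.55,.1,.2]);q=s.x;print("station",q.round(4),"yawdeg",np.degrees(q[2]).round(2),"res mm",(s.fun*1e3).round(1))
R=np.array([[np.cos(q[2]),-np.sin(q[2])],[np.sin(q[2]),np.cos(q[2])]])
loc=lambda p:R.T@(np.array(p)[:2]-q[:2])
kn=c((571,200),(190,150),4)
print("knob local (z=.077)",loc(at("top",kn,.045+.024)))
for m in [(577,203),(577,239)]: print("mark",loc(at("top",c(m,(190,150),4),.085)),loc(at("top",c(m,(190,150),4),.069)))
cap=c((167,339),(385,180),3.5);print("cap",cap,at("top",cap,.072))
B=at("top",cap,.072)
for n in("top","side"):print(n,proj(n,[[B[0],B[1],0],[B[0],B[1],.072]]))
print("side station corners",proj("side",[[*(R@l+q[:2]),.045] for l in L]).round(1))
for p in [(202,90),(229,353),(243,505-10)]:pass
print("side cap/base meas", c((496,105),(230,190),4),c((490,200),(230,190),4))
v=lambda p:loc(at("top",c(p,(190,150),4),.045+.031))
print("vblock", v((235,228)),v((262,350)),v((175,298)))
np.save("st.npy",q);np.save("bot.npy",B)
E
python3 m.py
```

```text
[[ 0.7125 -0.0393  0.045 ]
 [ 0.5688 -0.0785  0.045 ]
 [ 0.4892  0.2077  0.045 ]
 [ 0.6324  0.2484  0.045 ]]
sides [np.float64(0.149), np.float64(0.2971), np.float64(0.1489), np.float64(0.2987)]
station [0.6007 0.0846 0.2714] yawdeg 15.55 res mm [ 0.7 -0.5 -0.1 -1.5 -0.9  1.3  0.3  0.8]
knob local (z=.077) [-0.00171932 -0.0972691 ]
mark [-0.0066864 -0.0982463] [-0.00398816 -0.09976373]
mark [-0.02404514 -0.0933806 ] [-0.02162088 -0.09482123]
cap (432.35714285714283, 276.5) [ 0.47133425 -0.2068941   0.072     ]
top [[424.39847681 277.85363755]
 [432.35714286 276.5       ]]
side [[352.35026122 238.73786539]
 [353.00529019 216.43535368]]
side station corners [[261.6 252. ]
 [316.9 245.7]
 [346.5 307.7]
 [281.8 316.5]]
side cap/base meas (353.625, 215.875) (352.125, 239.625)
vblock [0.0276961  0.06849169] [-0.03499892  0.07100769] [0.00153204 0.10603645]
```

Both views agree within about 1 px and the known sizes match within 2 mm. The V tips come out at local y≈70 mm, which puts the apex at about 88 mm. I'll pick the bottle now.

```bash
cat >> h.py <<'E'
from scipy.spatial.transform import Rotation as Ro
Q=np.load("st.npy")
Rz=np.array([[np.cos(Q[2]),-np.sin(Q[2])],[np.sin(Q[2]),np.cos(Q[2])]])
def world(l): return Rz@np.array(l)+Q[:2]
def down(a): return (Ro.from_euler("z",a)*Ro.from_euler("x",np.pi)).as_quat()
E
python3 - <<'E'
from h import *
from bench import r
B=np.load("bot.npy")
r.command_gripper(0.8)
print(r.read_clock(), r.read_opening())
o=down(np.radians(-24))
r.move_to([B[0],B[1],.16],o); print(r.read_clock(),r.read_position(),r.read_joint_positions())
r.movel([B[0],B[1],.017],max_speed=.12)
print(r.read_clock(),r.read_position(),r.read_contact_force())
d=r.get_image("side");cv2.imwrite("pics/s1.png",d["img"][:,:,::-1])
d=r.get_image("top");cv2.imwrite("pics/t1.png",d["img"][:,:,::-1])
s=cv2.imread("pics/s1.png")[150:290,270:450];t=cv2.imread("pics/t1.png")[180:320,370:550]
cv2.imwrite("pics/p1.png",cv2.resize(np.vstack([s,t]),None,fx=2.1,fy=2.1,interpolation=2))
E
```

```text
0.4167 0.8010740700033502
3.075 [ 0.47160612 -0.20637805  0.16006375] [-5.03003050e-01  3.76993177e-01  1.81174261e+00  1.20639549e-04
  9.52738993e-01 -8.52175858e-02]
4.4167 [ 0.47169804 -0.20707861  0.01759025] [-0.30305945  0.48097386 -0.40441448]
```

View pics/p1.png

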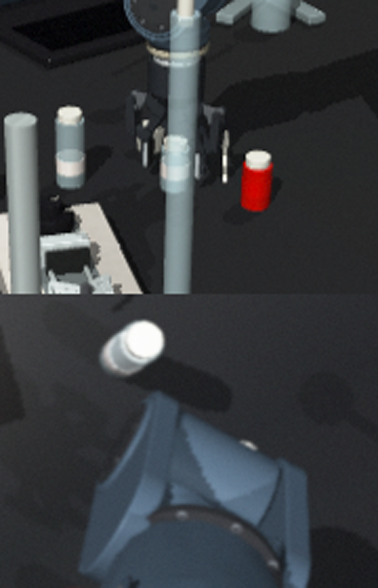

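The bottle, at side crop (175,165), stands between the fingers and both neighbours are clear. I'll grip and lift it.

Run:
```python
from h import *
from bench import r
B=np.load("bot.npy")
f0=np.array(r.read_contact_force())
r.command_gripper(0.0)
print(r.read_clock(),"open",r.read_opening(),np.array(r.read_contact_force())-f0)
r.movel([B[0],B[1],.19],max_speed=.15)
r.hold(.1);print(r.read_clock(),"open",r.read_opening(),np.array(r.read_contact_force())-f0)
b=world([0,.043])
a=Q[2]
r.move_to([b[0],b[1],.15],down(a)); print(b,r.read_clock(),r.read_position(),r.read_joint_positions())
d=r.get_image("side");cv2.imwrite("pics/s2.png",d["img"][:,:,::-1])
d=r.get_image("top");cv2.imwrite("pics/t2.png",d["img"][:,:,::-1])
s=cv2.imread("pics/s2.png")[150:340,220:420];t=cv2.imread("pics/t2.png")[130:320,190:390]
cv2.imwrite("pics/p2.png",cv2.resize(np.hstack([s,t]),None,fx=2,fy=2,interpolation=2))
```

```text
4.8833 open 0.45423632227765526 [-1.00874908  0.60605572  5.5084901 ]
6.2833 open 0.4495512086337894 [-0.24793302  0.46555641 -1.75359061]
[0.58917416 0.12598805] 7.6167 [0.58925131 0.12495911 0.15010735] [ 1.31789268e-01  5.34477381e-01  1.58490230e+00 -2.51672237e-04
  1.02220952e+00 -1.37987424e-01]
```

View pics/p2.png

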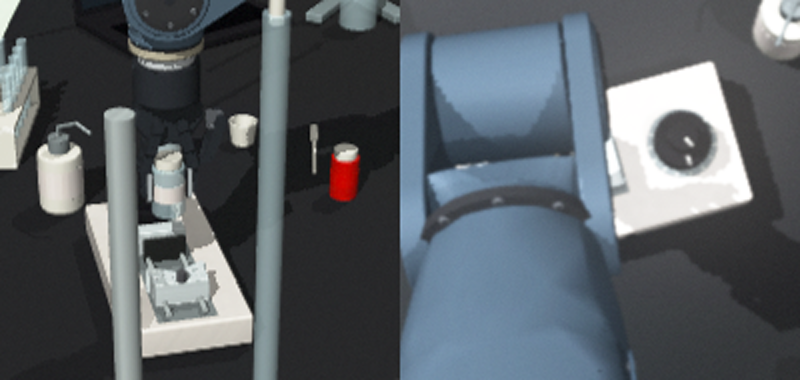

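The side view shows the bottle held upright and level over the bay. I'll lower it until it touches.

Run:
```python
from h import *
from bench import r
b=world([0,.043]); z=.0685
r.movel([*b,z],max_speed=.12); r.hold(.15)
f0=np.array(r.read_contact_force());print(r.read_clock(),r.read_position(),f0)
for i in range(10):
    z-=.0007; r.movel([*b,z],max_speed=.02); f=np.array(r.read_contact_force())-f0
    print(round(z,4),np.round(f,2),r.read_position()[2])
    if f[2]>1.5: break
print(r.read_clock())
d=r.get_image("side");cv2.imwrite("pics/s3.png",d["img"][:,:,::-1])
cv2.imwrite("pics/p3.png",cv2.resize(d["img"][190:330,240:400,::-1],None,fx=4,fy=4,interpolation=2))
```

```text
8.6917 [0.58966976 0.12603179 0.06940349] [ 0.47806112  0.49810092 -0.99212164]
0.0678 [-1.12 -0.27  0.22] 0.06798808895682183
0.0671 [-0.55 -0.93 -1.04] 0.0670562034352887
0.0664 [-1.12 -0.7  -0.21] 0.06635567727029776
0.0657 [-1.34 -0.63 -0.86] 0.06563917425642372
0.065 [-1.52  0.04 -0.78] 0.0649536769168902
0.0643 [-0.44 -0.44 -0.23] 0.06424672629920236
0.0636 [-0.5  -0.88  0.04] 0.06355610675028593
0.0629 [-1.57 -0.33 -0.56] 0.06286416641695425
0.0622 [-1.26 -0.71  4.43] 0.0625272549779733
10.9417
```

View pics/p3.png

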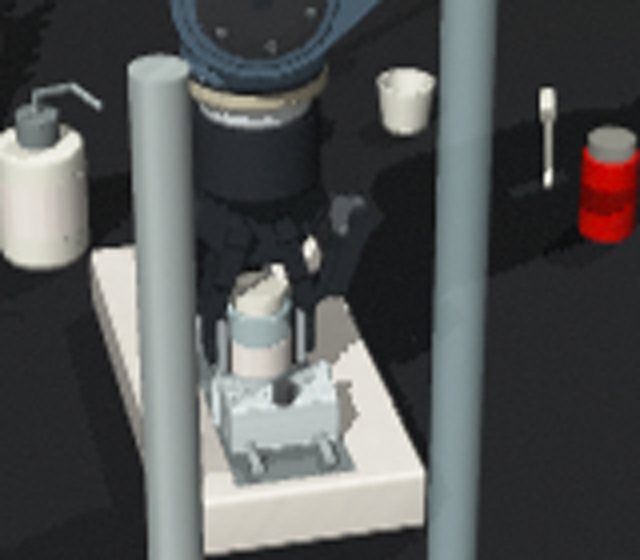

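It touches down at TCP z=0.0626, as predicted (deck 0.045 plus 0.0176). I'll release, clear the view, and check the placement and the knob.

Run:
```python
from h import *
from bench import r
b=world([0,.043])
r.command_gripper(0.62); print(r.read_clock(),r.read_opening(),r.read_contact_force())
r.movel([*b,.17],max_speed=.15)
k=world([0,-.095]); 
# retreat so the top view is free
r.move_to([.42,-.08,.20],down(0.9)); print(r.read_clock(),r.read_joint_positions())
for n in("side","top"):
    d=r.get_image(n);cv2.imwrite(f"pics/{n}4.png",d["img"][:,:,::-1]);np.savez(n+"4.npz",**d)
s=cv2.imread("pics/side4.png")[220:330,240:370];t=cv2.imread("pics/top4.png")[150:280,190:380]
cv2.imwrite("pics/p4t.png",cv2.resize(t,None,fx=4,fy=4,interpolation=2))
cv2.imwrite("pics/p4s.png",cv2.resize(s,None,fx=4,fy=4,interpolation=2))
B=world([0,.043]);kk=world([0,-.095])
print("pred cap",proj("top",[[*B,.117]]),"ring top",proj("top",[[*kk,.069],[*kk,.085]]), "side cap",proj("side",[[*B,.117]]))
```

```text
11.2833 0.6237253434862914 [0.25533314 0.5615557  0.17437845]
13.1917 [-2.96469934e-01  1.68885350e-01  1.98310166e+00  1.73710278e-04
  9.89695100e-01 -1.19562241e+00]
pred cap [[262.43595868 213.22742067]] ring top [[331.05712631 199.1058413 ]
 [331.38387609 197.59095727]] side cap [[304.22105519 261.19743483]]
```

View pics/p4t.png

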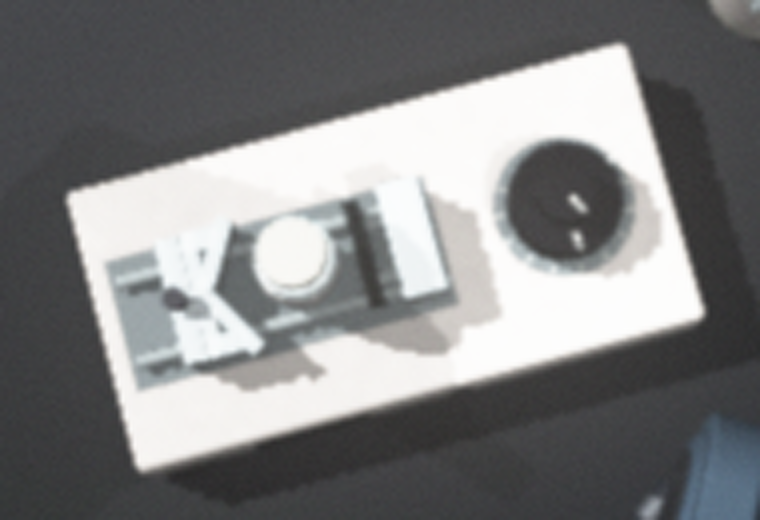

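View pics/p4s.png

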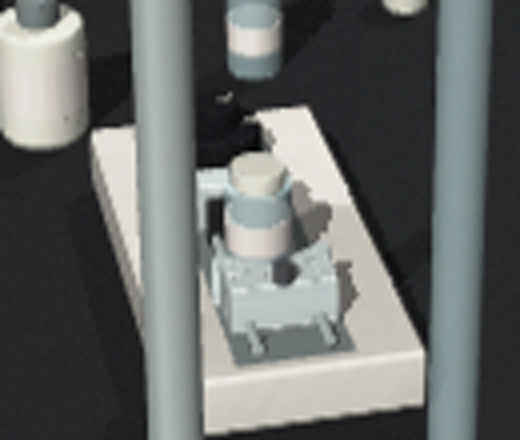

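The bottle stands upright in the bay, cap at top (262.6,212.4) against the predicted (262.4,213.2). Next I'll refine the knob axis.

Run:
```python
from h import *
from scipy.optimize import least_squares
d=np.load("top4.npz");g=cv2.cvtColor(d["img"],cv2.COLOR_RGB2GRAY)
sub=g[175:225,305:360]
for th in(60,80,110):
    m=(sub<th).astype(np.uint8);n,l,s,c=cv2.connectedComponentsWithStats(m)
    i=1+np.argmax(s[1:,4]);mm=(l==i).astype(np.uint8)
    mm=cv2.morphologyEx(mm,cv2.MORPH_CLOSE,np.ones((5,5),np.uint8))
    cn=max(cv2.findContours(mm,cv2.RETR_EXTERNAL,cv2.CHAIN_APPROX_NONE)[0],key=len)
    e=cv2.fitEllipse(cn);p=(e[0][0]+305,e[0][1]+175)
    print(th,s[i].tolist(),"ell",np.round(p,2),np.round(e[1],1),"world z.069",at("top",p,.069)[:2].round(4))
k=world([0,-.095]);print("pred axis",k)
for r_ in(.029,):
  for z in(.049,.069):
    th=np.linspace(0,6.28,60);P=np.c_[k[0]+r_*np.cos(th),k[1]+r_*np.sin(th),0*th+z];q=proj("top",P);print(z,q.min(0),q.max(0))
im=cv2.resize(d["img"][170:230,300:365,::-1],None,fx=9,fy=9,interpolation=cv2.INTER_CUBIC);cv2.imwrite("pics/k.png",im)
```

```text
60 [47, 0, 8, 23, 99] ell [356.47 180.84] [ 5.7 26.3] world z.069 [ 0.6638 -0.0583]
80 [13, 11, 28, 29, 557] ell [330.99 199.9 ] [26.6 27.3] world z.069 [ 0.6245 -0.0068]
110 [12, 11, 29, 29, 653] ell [330.95 199.98] [28.3 28.7] world z.069 [ 0.6244 -0.0068]
pred axis [ 0.6261746  -0.00695919]
0.049 [316.50199616 187.02453916] [344.81533938 214.92168997]
0.069 [316.62785869 184.9373687 ] [345.47871606 213.35203876]
```

View pics/k.png

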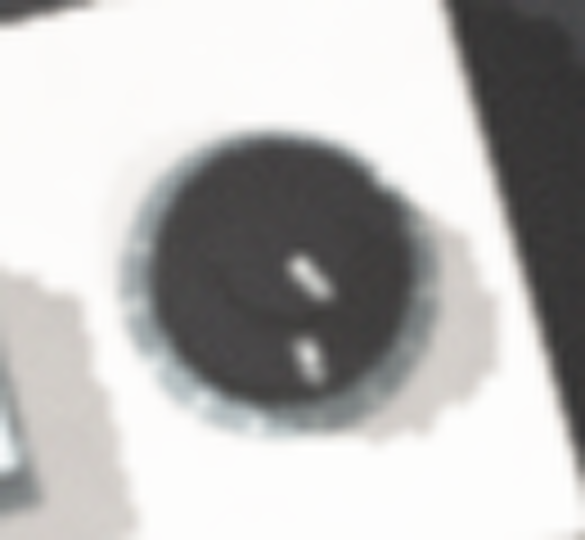

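The knob axis comes out at about (0.6253,-0.0069), within 2 mm of the station fit. I'll go to the ring and grip it straddling the inner knob.

Run:
```python
from h import *
from bench import r
k=[.6253,-.0069]
r.command_gripper(0.9)
r.move_to([*k,.15],down(.9)); print(r.read_clock(),r.read_joint_positions())
r.movel([*k,.075],max_speed=.12)
r.movel([*k,.0445],max_speed=.05); r.hold(.2)
F=[];M=[]
for i in range(10):
    r.hold(.02);F.append(r.read_contact_force());M.append(r.read_moment())
f0=np.mean(F,0);m0=np.mean(M,0);print(f0,m0,np.std(M,0),r.read_position(),r.read_opening())
np.save("zero.npy",[f0,m0])
r.command_gripper(0.0); print(r.read_clock(),r.read_opening())
for i in range(3):
    r.hold(.05);print(np.round(np.array(r.read_contact_force())-f0,2),np.round(np.array(r.read_moment())-m0,3),np.round(r.read_position(),4))
d=r.get_image("side");cv2.imwrite("pics/p5.png",cv2.resize(d["img"][180:330,240:400,::-1],None,fx=4,fy=4,interpolation=2))
print(r.read_clock())
```

```text
14.5417 [-8.61978526e-02  5.71758060e-01  1.52045705e+00 -2.02704283e-04
  1.04976780e+00 -9.85987921e-01]
[ 0.0495328   0.08686905 -0.01345319] [-0.00987663  0.00389486  0.00341739] [0.0194925  0.01337563 0.0336174 ] [ 0.62539057 -0.0069171   0.04467068] 0.9003342569877939
16.7583 0.6590724311561905
[-2.4   0.74  5.39] [0.227 0.283 0.006] [ 0.6255 -0.0067  0.0451]
[-1.84  0.98  5.84] [ 0.237  0.241 -0.031] [ 0.6255 -0.0067  0.0451]
[-2.59  0.99  5.9 ] [ 0.248  0.305 -0.002] [ 0.6254 -0.0068  0.0451]
16.9583
```

View pics/p5.png

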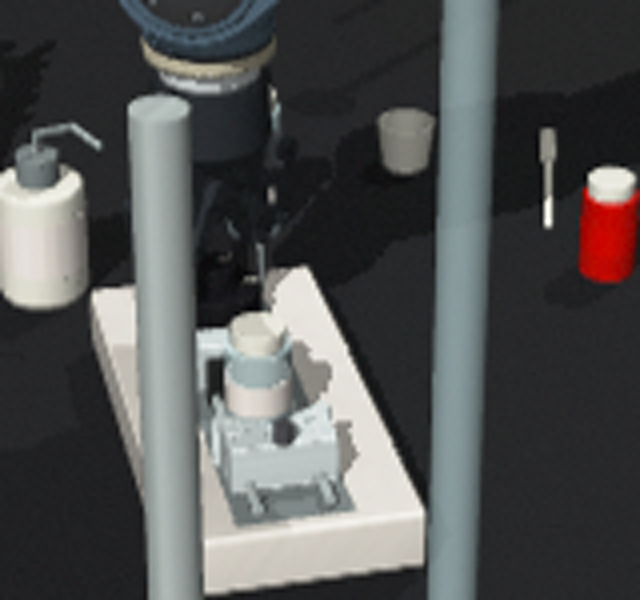

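The ring is held at opening 0.659, about 56 mm, and side forces are only about 3 N. I'll turn in steps and watch the torque.

```bash
cat > turn.py <<'E'
from h import *
from bench import r
import json,os
f0,m0=np.load("zero.npy")
def read(n=5):
    F=[];M=[];E=[]
    for i in range(n):
        F.append(r.read_contact_force());M.append(r.read_moment());E.append(r.read_joint_efforts()[5])
        if i<n-1:r.hold(.01)
    return np.mean(F,0)-f0,np.mean(M,0)-m0,np.mean(E)
def step(d):
    fn="j.json"
    j=json.load(open(fn)) if os.path.exists(fn) else list(map(float,r.read_joint_positions()))
    if not os.path.exists(fn): json.dump(j,open("jstart.json","w"))
    j[5]+=d; r.goto_joints(j); json.dump(j,open(fn,"w"))
    m1=r.read_moment()[2]-m0[2]
    F,M,E=read()
    j0=json.load(open("jstart.json"))[5]
    jp=r.read_joint_positions()[5]
    print(f"t{r.read_clock():.2f} cmd {j[5]-j0:.3f} act {jp-j0:.3f} Mz0 {m1:.3f} Mz {M[2]:.3f} eff {E:.3f} F",F.round(1),"op %.3f"%r.read_opening(),np.round(r.read_position(),4))
    return F,M
E
python3 - <<'E'
from turn import *
for d in [.05,.05,.05,.15,.15]:step(d)
E
```

```text
t17.24 cmd 0.050 act 0.049 Mz0 -0.241 Mz -0.246 eff -0.058 F [-0.8 -0.1  1. ] op 0.657 [ 0.6254 -0.0067  0.0452]
t17.52 cmd 0.100 act 0.098 Mz0 -0.279 Mz -0.248 eff -0.071 F [-1.1 -0.5  1.6] op 0.658 [ 0.6254 -0.0068  0.0451]
t17.81 cmd 0.150 act 0.148 Mz0 -0.228 Mz -0.249 eff -0.076 F [-1.8 -0.2  2.8] op 0.660 [ 0.6254 -0.0068  0.0451]
t18.11 cmd 0.300 act 0.295 Mz0 -0.244 Mz -0.222 eff 0.261 F [-2.6 -0.7  3.2] op 0.658 [ 0.6254 -0.0068  0.0451]
t18.41 cmd 0.450 act 0.444 Mz0 -0.222 Mz -0.267 eff 0.234 F [-3.5 -1.   4.2] op 0.657 [ 0.6254 -0.0068  0.0451]
```

Run:
```python
from turn import *
for d in [.15,.15,.1,.1]:step(d)
d=r.get_image("side");cv2.imwrite("pics/p6.png",cv2.resize(d["img"][230:330,240:360,::-1],None,fx=5,fy=5,interpolation=2))
```

```text
t18.71 cmd 0.600 act 0.593 Mz0 -0.264 Mz -0.222 eff 0.225 F [-4.  -2.   5.1] op 0.651 [ 0.6253 -0.0068  0.0451]
t19.01 cmd 0.750 act 0.745 Mz0 -0.227 Mz -0.246 eff 0.064 F [-4.4 -1.8  5.4] op 0.658 [ 0.6253 -0.0069  0.0451]
t19.29 cmd 0.850 act 0.844 Mz0 -0.267 Mz -0.256 eff 0.001 F [-4.4 -2.3  5. ] op 0.659 [ 0.6253 -0.0068  0.0451]
t19.57 cmd 0.950 act 0.944 Mz0 -0.269 Mz -0.265 eff 0.002 F [-5.  -2.   5.5] op 0.659 [ 0.6253 -0.0069  0.0451]
```

View pics/p6.png

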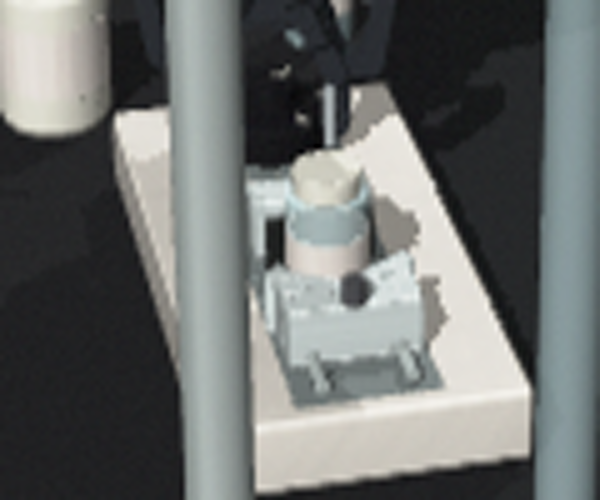

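The jaw has advanced and is pushing the upright bottle toward the V. Baseline Mz is steady at about -0.25, so I'll use finer steps now.

Run:
```python
from turn import *
b=-0.25
for d in [.08]*4+[.05]*6:
    F,M=step(d)
    if abs(M[2]-b)>.06: break
```

```text
t19.91 cmd 1.030 act 1.024 Mz0 -0.240 Mz -0.255 eff -0.048 F [-4.8 -2.3  5.8] op 0.655 [ 0.6252 -0.0068  0.0451]
t20.19 cmd 1.110 act 1.104 Mz0 -0.198 Mz -0.229 eff -0.047 F [-5.2 -2.2  5.7] op 0.658 [ 0.6252 -0.0068  0.0451]
t20.48 cmd 1.190 act 1.184 Mz0 -0.227 Mz -0.235 eff -0.047 F [-5.  -2.1  5.6] op 0.658 [ 0.6252 -0.0068  0.0451]
t20.76 cmd 1.270 act 1.264 Mz0 -0.226 Mz -0.243 eff -0.047 F [-5.4 -2.2  5.7] op 0.658 [ 0.6251 -0.0068  0.0451]
t21.04 cmd 1.320 act 1.314 Mz0 -0.260 Mz -0.250 eff -0.123 F [-5.3 -2.   5.9] op 0.659 [ 0.6251 -0.0068  0.0451]
t21.32 cmd 1.370 act 1.364 Mz0 -0.263 Mz -0.248 eff -0.122 F [-5.9 -1.8  6.5] op 0.662 [ 0.6251 -0.0068  0.0451]
t21.61 cmd 1.420 act 1.414 Mz0 -0.215 Mz -0.214 eff -0.122 F [-5.8 -2.1  6.3] op 0.658 [ 0.6251 -0.0068  0.0451]
t21.89 cmd 1.470 act 1.464 Mz0 -0.243 Mz -0.255 eff -0.122 F [-5.8 -2.2  5.7] op 0.660 [ 0.6251 -0.0068  0.0451]
t22.18 cmd 1.520 act 1.514 Mz0 -0.232 Mz -0.250 eff -0.106 F [-5.6 -2.   6.4] op 0.658 [ 0.6251 -0.0068  0.0451]
t22.46 cmd 1.570 act 1.564 Mz0 -0.193 Mz -0.196 eff -0.058 F [-5.7 -2.   6.2] op 0.659 [ 0.6251 -0.0068  0.0451]
```

```bash
sed -i 's/F,M,E=read()/F,M,E=read(NS)/;s/^import json,os/import json,os\nNS=5/' turn.py
python3 - <<'E'
import turn
from turn import *
turn.NS=20
print(read(20)[1][2])
for d in [.02]*4:
    F,M=step(d)
    if M[2]>-.13: break
E
```

```text
-0.18558963616207264
t23.02 cmd 1.590 act 1.584 Mz0 -0.153 Mz -0.146 eff -0.128 F [-5.8 -1.8  6.2] op 0.657 [ 0.625  -0.0068  0.0451]
t23.43 cmd 1.610 act 1.604 Mz0 -0.162 Mz -0.129 eff -0.108 F [-5.8 -1.7  6.1] op 0.664 [ 0.6251 -0.0068  0.0451]
```

Mz is rising by about 1 N m/rad, as the spec says it should under load. It has changed 0.116 N m, or about 5.8 N. I'll go on to about 8 N.

Run:
```python
import turn
from turn import *
turn.NS=25
for d in [.02,.02]:
    F,M=step(d); print("load",(M[2]+.245)/.02)
    if M[2]>-.085: break
d=r.get_image("side");cv2.imwrite("pics/p7.png",cv2.resize(d["img"][230:330,240:360,::-1],None,fx=5,fy=5,interpolation=2))
```

```text
t23.88 cmd 1.630 act 1.624 Mz0 -0.109 Mz -0.093 eff -0.090 F [-5.8 -1.7  6.3] op 0.658 [ 0.6251 -0.0068  0.0451]
load 7.599604802682315
t24.33 cmd 1.650 act 1.644 Mz0 -0.125 Mz -0.077 eff -0.071 F [-5.8 -1.7  6.3] op 0.659 [ 0.6251 -0.0068  0.0451]
load 8.412806114119205
```

View pics/p7.png

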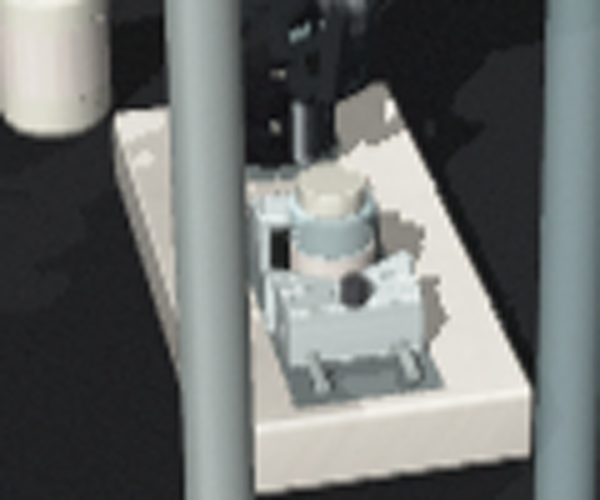

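The bottle is seated upright in the V, with load about 8 N. I'll open, withdraw, and check.

Run:
```python
from h import *
from bench import r
r.command_gripper(0.9); print(r.read_clock(),r.read_opening())
p=np.array(r.read_position());r.movel([p[0],p[1],.18],max_speed=.12)
r.move_to([.38,-.05,.25],down(-.3)); r.hold(.2); print(r.read_clock(),r.read_contact_force())
for n in("side","top"):
    d=r.get_image(n);cv2.imwrite(f"pics/{n}8.png",d["img"][:,:,::-1]);np.savez(n+"8.npz",**d)
s=cv2.imread("pics/side8.png")[190:330,240:370];t=cv2.imread("pics/top8.png")[150:280,190:380]
cv2.imwrite("pics/p8t.png",cv2.resize(t,None,fx=4,fy=4,interpolation=2))
cv2.imwrite("pics/p8s.png",cv2.resize(s,None,fx=4,fy=4,interpolation=2))
B=world([0,.065]);print("cap pred if seated .065",proj("top",[[*B,.117]]),(proj("top",[[*B,.117]])-[190,150])*4)
for a,l in(("top4",0),("top8",0)):
    d=np.load(a+".npz")["img"]
    cv2.imwrite(f"pics/k_{a}.png",cv2.resize(d[180:220,310:352,::-1],None,fx=9,fy=9,interpolation=2))
cv2.imwrite("pics/k8.png",np.hstack([cv2.imread("pics/k_top4.png"),cv2.imread("pics/k_top8.png")]))
```

```text
24.725 0.8976830665873581
27.2167 [-0.03497431 -0.23333317 -0.41130421]
cap pred if seated .065 [[251.27869588 216.24581952]] [[245.11478353 264.98327807]]
```

View pics/p8t.png

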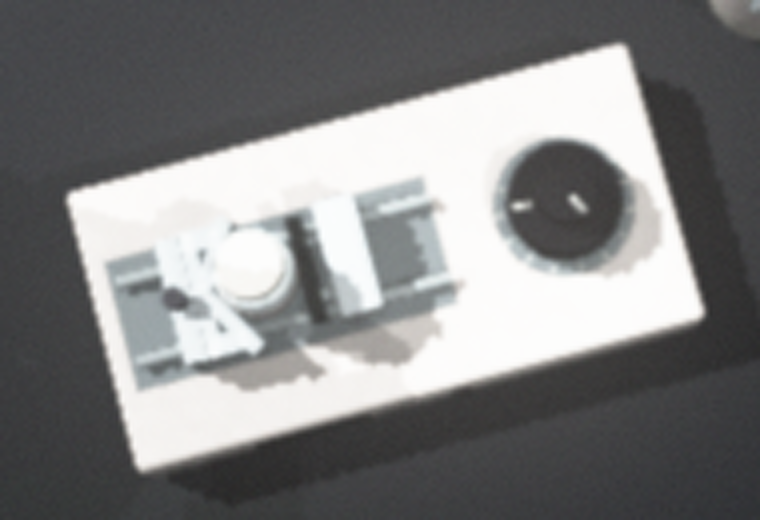

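View pics/p8s.png

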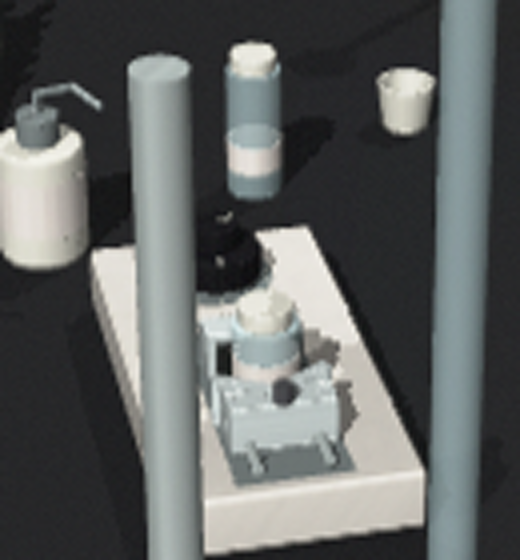

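View pics/k8.png

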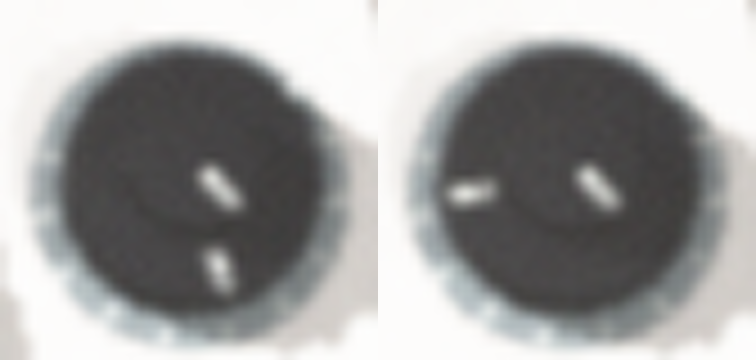

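View pics/top8.png

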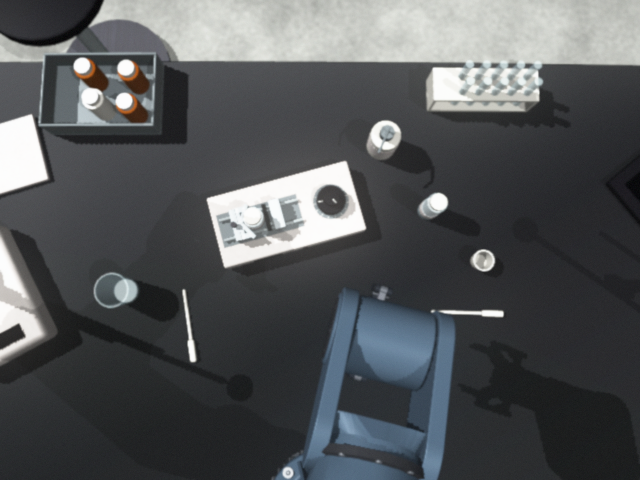

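The fine knob's mark hasn't moved, the ring mark has turned by roughly 90°, the bottle sits upright in the V at (253,216), and the visible bystanders are in place. The red bottle is hidden by the arm, which passed well above it. I'm handing in.

Run:
```python
from bench import r
print(r.close_job(), r.read_clock())
```

```text
the job is handed in; nothing more can be done
the job is handed in; nothing more can be done
```

The short sample bottle is standing upright in the bay and clamped against the V-block at an estimated 8 N. I handed the job in at about 27 s of the 72 s allowed; it reports no verdict.

**What I did:** I picked the short bottle (top view pixel (430,277), height confirmed in the side view) and set it down in the bay at first contact. I then turned only the outer ring, 1.64 rad clockwise.

**Load:** The torque stayed flat at about -0.245 N m, then rose at roughly 1 N m per rad from about 1.49 rad. I stopped at a 0.168 N m rise, which is about 8.4 N. The 0.15 rad turned since that rise began gives about 7.5 N. Both are inside the 5 to 12 N snug range.

**Last checks:** With the gripper open and clear:
- The bottle is upright and seated in the V.
- The inner knob's mark looks unmoved.
- The other things I could see are where they were.

**Not fully confirmed:**
- **Red bottle:** the arm hid it in the last top view. The arm stayed well clear of it, and it was still standing in a side view after the ring was gripped.
- **Torque sign at pauses:** readings were negative, opposite to what turning alone would give. I judged the load only from how the torque changed, as the task advised.
- **Positions:** the measured knob position and the one from the station fit differed by about 2 mm. Side forces while turning stayed below 7 N.

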